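# Slide the entryway tray onto the middle runners

### The job

Put the handled wooden tray away in the open organiser: carry it by its handle and slide it in level from the front onto the middle of the three pairs of runners, fully home against the stops at the back. Let go and leave it resting flat on those runners.

Things in the scene. Friction and masses are not known exactly. Their poses are not given: they have to be found in the camera images.
- tray: Loose light-wood tray, 140 mm deep (its x) by 170 wide (its y), rim 16 high, 0.3 kg, on the table. Across its middle a dark steel handle: bar 14 mm thick in x, 14 high, 90 long in y, centre 50 mm above the underside, on legs 41 mm either side; open below. Grasp the bar from above, fingers closing along x. Origin: centre of underside, z up. Either end may go in first; starts left or right.
- rack: Plywood organiser fixed to the table on the other half: base 170 mm deep (x) by 224 wide (y), four posts 168 high, 190 clear between them. Open in front (-x, towards the robot) and above. Holds three pairs of aluminium runners whose heights vary; the lowest, 30 to 40 mm up, already carries a board with a wallet. Origin: centre of underside; trays slide in along +x.
- runners_middle: Middle, empty pair, fixed: two ledges 30 mm wide along the sides, 190 mm apart over all, upper faces 80 to 100 mm above the table, with side webs and back stops rising 14 mm. Origin: midway between the ledges, level with their upper faces, where the tray's origin is when fully home. x: slide-in direction; stop faces at x = +70 mm, front ends at -78 mm.
- runners_top: Top, empty pair, not to be used: like the middle one, ledges 25 mm wide and 5 thick, inner edges 140 mm apart, so the tray cannot pass down between them but its handle and the fingers can move along between them. Upper faces 148 to 158 mm above the table, webs to 14 mm higher. Origin: midway between the ledges, level with their upper faces.

How it is judged:
At the end, for the whole second after the job is handed in: The tray rests still and released on the ledges of the middle pair of runners: within 15 mm of the back stops, within 20 mm of centre sideways, its underside within 6 mm of the ledges' upper faces, within 10 degrees of the runners' direction and level within 4 degrees (x of tray in the frame of runners_middle between -0.015 and 0.01 m and y of tray in the frame of runners_middle between -0.02 and 0.02 m and z of tray in the frame of runners_middle between -0.006 and 0.006 m and angle between the x axis of tray and the x axis of runners_middle, either way round below 0.175 rad and angle between tray's own z axis and vertical below 0.07 rad and linear speed of tray below 0.02 m/s); the robot touches nothing.
It also fails if it takes over 45 s, if anything falls off the work surface, if the arm or the gripper's body presses on something with over 40 N, if the wrist force passes 120 N, or if a joint passes its speed limit or range.

### The arm

A 6-joint arm with a two-finger parallel gripper is mounted at the origin on the work surface. World frame = base frame: x ahead of the robot, y to its left, z up, the work surface at z = 0. Lengths are in m, angles in rad, forces in N, time in s.
With the tool pointing down it reaches from about 0.25 to 0.725 m from the base axis. Payload 9.7 kg.
Tool frame: the origin (TCP) lies midway between the tips of the shut fingers; the grasp point (between the pads) lies 19 mm behind it; z points along the fingers, y is the line along which they close (so a half turn about z gives the same grasp; the last joint's range is limited). The gripper opens to 85 mm and grips with 20 to 120 N. Pads are 22 mm wide; open, the fingers measure 114 mm over their backs; the gripper's body (76 mm by 85 mm) begins 54 mm behind the grasp point. The pads swing forward as they close: fully open they stand 13 mm farther back than shut.
Start: joints at [-1.3, 0.087, 0.176, 1.66, 0, 1.571], TCP at [0.147, -0.53, 0.231] pointing down, gripper open.
Joint ranges: [-3.13, 3.13], [-0.85, 1.81], [-1.15, 1.24], [-2.2, 2.28], [-1.44, 1.52], [-3.14, 3.14]. Speed limits (rad/s): [2.22, 2.22, 2.57, 3.14, 3.14, 3.14].

### API

Orientations are given as a unit quaternion [w, x, y, z].
In Python, from cell import env gives the robot as it stands. The module is installed in compiled form; this text tells all that it offers.
- The arm moves only by the tool apply_moves, never from a script. Its argument "motion" is one flat list of numbers, 6 for each row, row after row: the shift along the tool's x, y, z in m, then the turn, a rotation vector about the tool's x, y, z in rad. A call has exactly 8 rows; each row is the pose to reach, as a shift and turn from the pose commanded when the call began, along the tool's axes at that moment; what a row does not reach only later rows make up. A row lasts 1/12 s, in which the tool goes at most 41.7 mm and 7.16 degrees, less where a joint would pass 70% of its speed; a pose out of reach is approached as far as the arm can. A call with a gripper value outside its range is refused whole. "jaw" is the opening in per cent of the stroke, from 0 (shut) to 100 (fully open), set as the call begins (left out, the last holds). The fingers move at their own pace and stop on an object; "squeeze" is the grip in N (left out, the last holds). Time passes only in rows, so rows that repeat a pose let the fingers close, or fill a call up. It gives the time, the measured TCP pose, the force, the opening and the grip force at its end, in the units of the state.
- env.observe(): the state, without advancing time (a new reading comes with each control period).
- env.snapshot(name): name is "scene" or "top"; returns a dict with "pixels" (384x512x3 uint8, red, green, blue), "fx", "fy", "cx", "cy" (pixels), "origin" and "orientation" of the camera in the world. Camera axes: x right, y up, looking along -z (the intrinsics and any distortion apply to the point x, -y, -z); pixel columns grow to the right and rows downward; lengths in m; the calibration is good to about 2 mm. A picture is of the moment at which its call begins. There is no depth.
- env.sign_off(): hands the job in; it is judged then, once.
The state is a dict: "clock": time; "joint_positions": joint angles; "joint_vel": joint speeds; "joint_torque": joint torques, N m; "ee_pos": TCP position; "ee_rot": TCP orientation; "force": force on the tool from outside, world axes, zero at the start; "torque": the same for the moment, N m; "grip_width": finger opening in m; "grip_force": force on a finger pad.
Only numpy, scipy, OpenCV 4.12 (cv2) and the standard library are available. Lean on these libraries where they do the work, as an engineer would, in place of code of your own. Each camera call takes 0.05 s, during which the arm holds its last target. There are 200 camera calls.

## Working session

There is one attempt and no reset: what is moved stays moved. The work goes in short steps, Python scripts to look and compute and a tool call to move; the robot and the scene stay as the last step left them, time stands still between calls to the robot, and variables do not carry over. Pictures are saved under pics/ and viewed, at most 10 in all, crops included, and the job is handed in when it is done.

Besides the shell and the picture viewer there is one more tool, called after "Emit:" as name(argument=value, ...) on one line, values as JSON. apply_moves: Moves the arm, as the interface text tells. Its arguments: {"type":"object","properties":{"motion":{"type":"array"},"jaw":{"type":"number"},"squeeze":{"type":"number"}},"required":["motion"]}

```bash
mkdir -p pics
cat > h.py <<'E'
from cell import env
import numpy as np, cv2
from scipy.spatial.transform import Rotation as R
def rot(q): return R.from_quat([q[1],q[2],q[3],q[0]])
def snap(n,f=None):
    s=env.snapshot(n)
    if f: cv2.imwrite('pics/'+f,np.ascontiguousarray(s['pixels'][:,:,::-1]))
    return s
def ray(s,u,v):
    d=rot(s['orientation']).apply([(u-s['cx'])/s['fx'],-(v-s['cy'])/s['fy'],-1]); return np.array(s['origin']),d
def onz(s,u,v,z):
    o,d=ray(s,u,v); return o+d*(z-o[2])/d[2]
def proj(s,p):
    c=rot(s['orientation']).inv().apply(np.array(p)-s['origin']); return s['cx']+s['fx']*c[0]/-c[2], s['cy']-s['fy']*c[1]/-c[2]
E
python3 - <<'E'
from h import *
for n in('scene','top'):
    s=snap(n,n+'0.png'); print({k:v for k,v in s.items() if k!='pixels'})
o=env.observe();print(o['clock'],o['ee_pos'],o['ee_rot'])
E
```

```text
{'fx': 401.45466453445454, 'fy': 401.45466453445454, 'cx': 258.88673517058743, 'cy': 184.5924733318281, 'origin': array([ 1.0387462 , -0.2696689 ,  0.60295683]), 'orientation': array([0.79680636, 0.35267796, 0.20366063, 0.44636333])}
{'fx': 362.12097992111535, 'fy': 362.12097992111535, 'cx': 249.71063363047512, 'cy': 195.8243513343141, 'origin': array([ 0.44479743, -0.00635826,  0.73517629]), 'orientation': array([-0.68170723, -0.07164156,  0.07633641,  0.72409632])}
0.1 [ 0.14707468 -0.52976329  0.23067516] [-5.77456306e-04  9.90847726e-01  1.34983128e-01 -7.96446834e-05]
```

View pics/scene0.png

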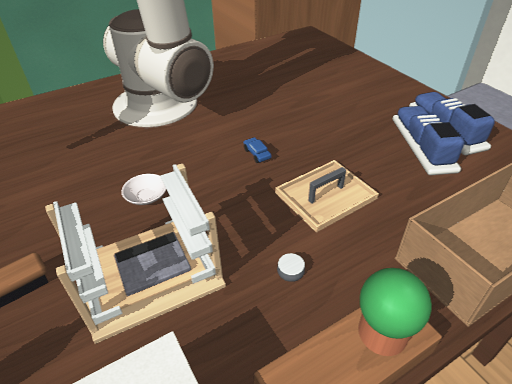

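View pics/top0.png

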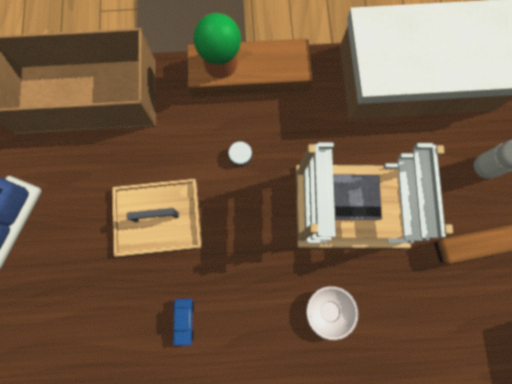

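The scene view shows the tray around (326,195) with its handle up, and the rack around (140,260) on the other half. In the top view the tray is at (156,217) and the rack spans (297–450, 145–247). I'll get the tray pose by mask and enlarge the rack in both views.

Run:
```python
from h import *
t=snap('top');s=snap('scene')
im=t['pixels'];hsv=cv2.cvtColor(im,cv2.COLOR_RGB2HSV)
print('ctr',onz(t,156,217,0),'rack',onz(t,372,205,0))
sub=np.zeros(im.shape[:2],np.uint8);sub[165:270,95:215]=1
m=((hsv[...,2]>120)&(sub>0)).astype(np.uint8)
c=max(cv2.findContours(m,0,2)[0],key=cv2.contourArea)
r=cv2.minAreaRect(c);b=cv2.boxPoints(r)
P=np.array([onz(t,*p,0.016) for p in b]);print(r,P.round(4),[np.linalg.norm(P[i]-P[i-1]).round(4) for i in range(4)],P.mean(0))
m=((hsv[...,2]<90)&(hsv[...,1]<110)).astype(np.uint8);m[:200]=0;m[228:]=0;m[:,:122]=0;m[:,186:]=0
c=max(cv2.findContours(m,0,2)[0],key=cv2.contourArea);r=cv2.minAreaRect(c);b=cv2.boxPoints(r)
P=np.array([onz(t,*p,0.057) for p in b]);print('handle',r,P.round(4),P.mean(0))
cr=im[130:260,285:465,::-1];cv2.imwrite('pics/c1.png',cv2.resize(cr,None,fx=4.4,fy=4.4,interpolation=cv2.INTER_CUBIC))
cr=s['pixels'][155:345,35:235,::-1];cv2.imwrite('pics/c2.png',cv2.resize(cr,None,fx=3.1,fy=3.1,interpolation=cv2.INTER_CUBIC))
```

```text
ctr [0.56827827 0.17839933 0.        ] rack [ 0.56647276 -0.26690978  0.        ]
((154.86856079101562, 216.71861267089844), (70.62948608398438, 90.4996109008789), 84.14398956298828) [[0.6353 0.2753 0.016 ]
 [0.6437 0.0913 0.016 ]
 [0.4997 0.0814 0.016 ]
 [0.4924 0.2581 0.016 ]] [np.float64(0.144), np.float64(0.1842), np.float64(0.1444), np.float64(0.1769)] [0.56777233 0.17653261 0.016     ]
handle ((164.5, 213.5), (5.0, 25.0), 90.0) [[0.5707 0.1716 0.057 ]
 [0.5678 0.1242 0.057 ]
 [0.5582 0.1244 0.057 ]
 [0.5611 0.1716 0.057 ]] [0.56444838 0.14795454 0.057     ]
```

View pics/c1.png

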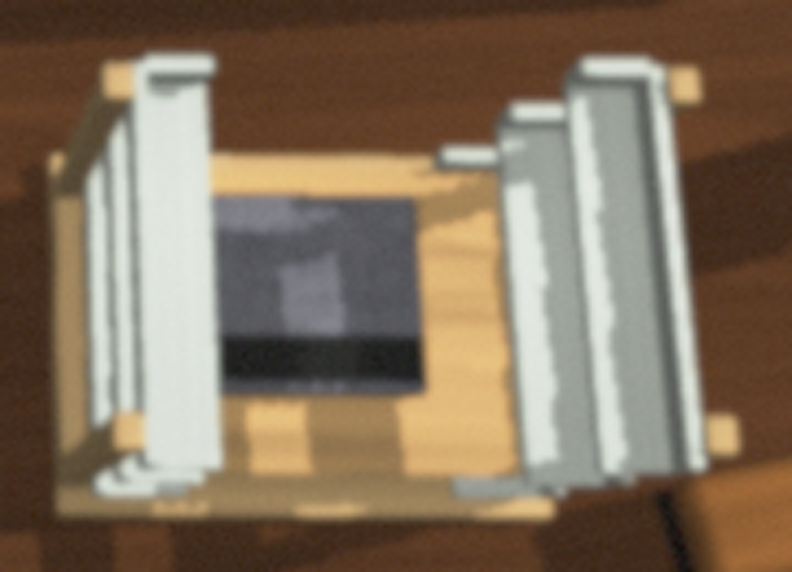

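View pics/c2.png

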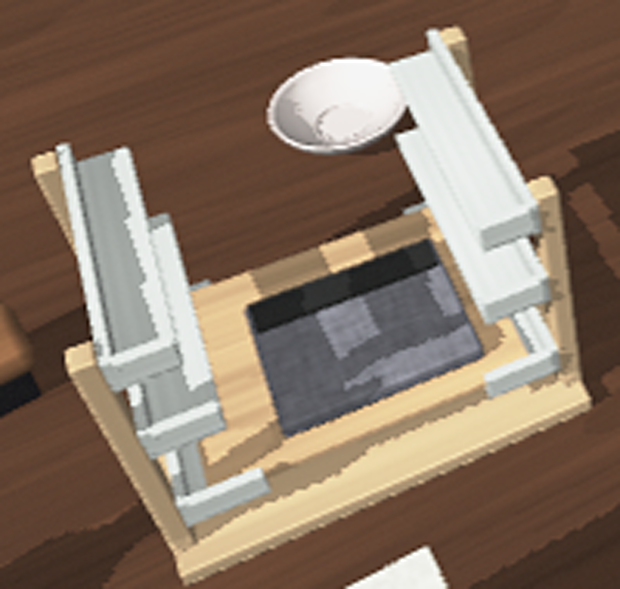

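The crops show the post tops, the top pair, and on the right-hand side the middle pair's ledge with its back stop (crop 1 near (512,104), crop 2 near (222,405)). I'll triangulate those.

Run:
```python
from h import *
t=snap('top');s=snap('scene')
T=lambda u,v:(285+u/4.4,130+v/4.4)
S=lambda u,v:(35+u/3.1,155+v/3.1)
def tri(a,b):
    o1,d1=ray(t,*T(*a));o2,d2=ray(s,*S(*b))
    k=np.linalg.lstsq(np.c_[d1,-d2],o2-o1,rcond=None)[0]
    p,q=o1+k[0]*d1,o2+k[1]*d2;return ((p+q)/2).round(4),np.linalg.norm(p-q).round(4)
P=[onz(t,*T(*p),.168) for p in[(120,80),(128,430),(685,84),(722,436)]]
for p in P:print('post',p.round(4))
print('mean',np.mean(P,0))
Q=[onz(t,*T(*p),.018) for p in [(52,155),(58,520),(552,520)]];print('base z?',[q.round(4) for q in Q])
print('mid stop -y inner back top',tri((512,104),(222,405)))
print('top stop -y inner back top',tri((584,58),(180,345)))
print('top stop +y inner back top',tri((215,55),(483,235)))
print('low stop -y inner back top',tri((440,148),(268,472)))
for n,q in [('mid-y outerback',(140,432)),('mid+y inner',(485,302)),('mid+y outer',(548,282))]:
  for z in(.095,.105,.115):print(n,z,onz(s,*S(*q),z).round(4))
for z in(.08,.09,.1):print('mid inner edge -y',z,onz(t,*T(503,150),z).round(4),onz(t,*T(524,470),z).round(4))
for z in(.148,.153,.158):print('top inner edges',z,[onz(t,*T(*p),z).round(4) for p in [(572,110),(604,465),(209,110),(219,465)]])
h=[((127,215)),(178,213)]
for p in h:print('handle',onz(t,*p,.057))
```

```text
post [ 0.6392 -0.1216  0.168 ]
post [ 0.508  -0.1118  0.168 ]
post [ 0.6249 -0.3325  0.168 ]
post [ 0.4931 -0.3232  0.168 ]
mean [ 0.56632527 -0.22226422  0.168     ]
base z? [array([ 0.6557, -0.1166,  0.018 ]), array([ 0.4865, -0.1045,  0.018 ]), array([ 0.4732, -0.3247,  0.018 ])]
mid stop -y inner back top (array([ 0.6387, -0.2902,  0.1126]), np.float64(0.0036))
top stop -y inner back top (array([ 0.6395, -0.296 ,  0.1635]), np.float64(0.005))
top stop +y inner back top (array([ 0.6498, -0.1576,  0.1622]), np.float64(0.0044))
low stop -y inner back top (array([ 0.6394, -0.2837,  0.0505]), np.float64(0.0033))
mid-y outerback 0.095 [ 0.62   -0.3264  0.095 ]
mid-y outerback 0.105 [ 0.6282 -0.3253  0.105 ]
mid-y outerback 0.115 [ 0.6365 -0.3242  0.115 ]
mid+y inner 0.095 [ 0.6345 -0.1562  0.095 ]
mid+y inner 0.105 [ 0.6424 -0.1584  0.105 ]
mid+y inner 0.115 [ 0.6504 -0.1607  0.115 ]
mid+y outer 0.095 [ 0.6397 -0.1227  0.095 ]
mid+y outer 0.105 [ 0.6475 -0.1256  0.105 ]
mid+y outer 0.115 [ 0.6554 -0.1285  0.115 ]
mid inner edge -y 0.08 [ 0.6281 -0.3002  0.08  ] [ 0.4916 -0.2888  0.08  ]
mid inner edge -y 0.09 [ 0.6253 -0.2957  0.09  ] [ 0.4909 -0.2845  0.09  ]
mid inner edge -y 0.1 [ 0.6225 -0.2912  0.1   ] [ 0.4902 -0.2802  0.1   ]
top inner edges 0.148 [array([ 0.6234, -0.2987,  0.148 ]), array([ 0.4868, -0.2892,  0.148 ]), array([ 0.6319, -0.1587,  0.148 ]), array([ 0.4954, -0.1477,  0.148 ])]
top inner edges 0.153 [array([ 0.6219, -0.2962,  0.153 ]), array([ 0.4865, -0.2868,  0.153 ]), array([ 0.6303, -0.1574,  0.153 ]), array([ 0.4949, -0.1465,  0.153 ])]
top inner edges 0.158 [array([ 0.6204, -0.2937,  0.158 ]), array([ 0.4861, -0.2844,  0.158 ]), array([ 0.6287, -0.1561,  0.158 ]), array([ 0.4945, -0.1453,  0.158 ])]
handle [0.56584044 0.21884825 0.057     ]
handle [0.56386034 0.12240325 0.057     ]
```

Run:
```python
from h import *
t=snap('top');s=snap('scene')
im=t['pixels'];hsv=cv2.cvtColor(im,cv2.COLOR_RGB2HSV)
m=(hsv[...,2]<105).astype(np.uint8);m[:203]=0;m[230:]=0;m[:,:120]=0;m[:,188:]=0
c=max(cv2.findContours(m,0,1)[0],key=cv2.contourArea);r=cv2.minAreaRect(c);b=cv2.boxPoints(r)
P=np.array([onz(t,*p,.055) for p in b]);print('handle',cv2.contourArea(c),r,P.round(4),P.mean(0))
i2=s['pixels'];h2=cv2.cvtColor(i2,cv2.COLOR_RGB2HSV)
out=np.hstack([cv2.resize(im[170:265,100:210,::-1],(396,342)),cv2.resize(i2[155:235,270:385,::-1],(400,342))])
cv2.imwrite('pics/c3.png',out)
o=env.observe();print(o['clock'])
```

```text
handle 255.5 ((152.45315551757812, 215.04327392578125), (8.697962760925293, 49.25444030761719), 84.14398956298828) [[0.5695 0.2186 0.055 ]
 [0.5736 0.1254 0.055 ]
 [0.5569 0.1241 0.055 ]
 [0.5528 0.2167 0.055 ]] [0.56322742 0.17120787 0.055     ]
0.4
```

View pics/c3.png

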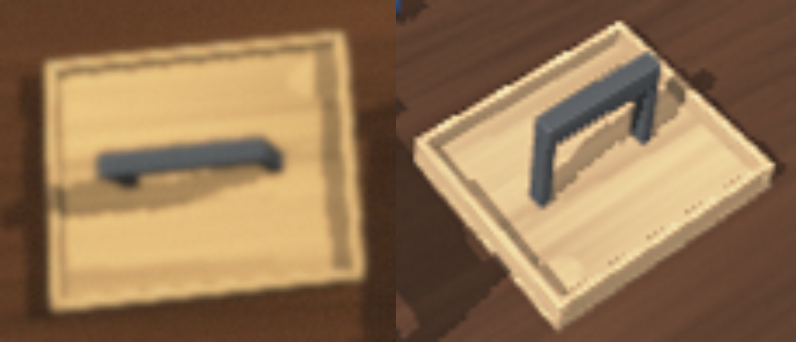

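The crop shows the handle bar as a clean dark strip, centred at (152,215) in the top view, with yaw ≈ +0.044. That puts the handle at about (0.565, 0.173). The rack axis yaw is ≈ −0.072, its centre is (0.566, −0.222), and the middle ledges are at ≈ 0.098.

```bash
cat >> h.py <<'E'
def go(x,y,z,yaw):
    "row (tool axes) taking the TCP to x,y,z, pointing down, tool y at yaw"
    o=env.observe();r=rot(o['ee_rot']);c,s_=np.cos(yaw),np.sin(yaw)
    g=R.from_matrix(np.array([[-s_,c,0],[c,s_,0],[0,0,-1]]).T) if False else R.from_matrix(np.c_[[-s_,c,0],[c,s_,0],[0,0,-1]])
    d=r.inv().apply(np.array([x,y,z])-o['ee_pos']);w=(r.inv()*g).as_rotvec()
    print(o['clock'],np.round(o['ee_pos'],4),'F',np.round(o['force'],1),'w',round(o['grip_width'],4),'row',np.r_[d,w].round(4).tolist())
E
sed -i 's/R.from_matrix(np.array.*if False else //' h.py
python3 -c "
from h import *
go(.565,.173,.16,.044)"
```

```text
0.4 [ 0.1471 -0.5299  0.2312] F [-0.7 -0.1  0. ] w 0.0855 row [0.5907, -0.5655, 0.0713, -0.0002, -0.0001, -1.344]
```

Emit:
apply_moves(motion=[0.591,-0.566,0,0,0,-1.344,0.591,-0.566,0,0,0,-1.344,0.591,-0.566,0,0,0,-1.344,0.591,-0.566,0,0,0,-1.344,0.591,-0.566,0,0,0,-1.344,0.591,-0.566,0,0,0,-1.344,0.591,-0.566,0,0,0,-1.344,0.591,-0.566,0,0,0,-1.344], jaw=100)

```text
clock: 1.07
ee_pos: [0.3178, -0.2416, 0.2315]
ee_rot: [0.0, 0.803, 0.596, 0.0]
force: [1.3, -0.6, 0.1]
grip_width: 0.0855
grip_force: 0.0
```

```bash
python3 -c "
from h import *
go(.565,.173,.16,.044)"
```

```text
1.0667 [ 0.3178 -0.2416  0.2315] F [ 1.3 -0.6  0.1] w 0.0855 row [0.4685, 0.1162, 0.0715, 0.0008, 0.0005, -0.3384]
```

Emit:
apply_moves(motion=[0.468,0.116,0,0,0,-0.338,0.468,0.116,0,0,0,-0.338,0.468,0.116,0,0,0,-0.338,0.468,0.116,0.07,0,0,-0.338,0.468,0.116,0.07,0,0,-0.338,0.468,0.116,0.07,0,0,-0.338,0.468,0.116,0.07,0,0,-0.338,0.468,0.116,0.07,0,0,-0.338])

```text
clock: 1.73
ee_pos: [0.4882, 0.0409, 0.191]
ee_rot: [0.0, 0.693, 0.721, 0.0]
force: [-0.0, -0.2, 0.7]
grip_width: 0.0855
grip_force: 0.0
```

```bash
python3 -c "
from h import *
go(.565,.173,.12,.044)"
```

```text
1.7333 [0.4882 0.0409 0.191 ] F [-0.  -0.2  0.7] w 0.0855 row [0.1291, 0.0817, 0.0711, 0.0007, 0.0001, -0.0056]
```

Emit:
apply_moves(motion=[0.129,0.082,0.071,0,0,-0.006,0.129,0.082,0.071,0,0,-0.006,0.129,0.082,0.071,0,0,-0.006,0.129,0.082,0.071,0,0,-0.006,0.129,0.082,0.071,0,0,-0.006,0.129,0.082,0.071,0,0,-0.006,0.129,0.082,0.071,0,0,-0.006,0.129,0.082,0.071,0,0,-0.006])

```text
clock: 2.4
ee_pos: [0.5647, 0.1699, 0.1213]
ee_rot: [0.0, 0.692, 0.722, 0.0]
force: [-0.2, -0.2, 0.1]
grip_width: 0.0856
grip_force: 0.0
```

Run:
```python
from h import *
s=snap('scene')
cv2.imwrite('pics/s1.png',cv2.resize(s['pixels'][100:240,240:400,::-1],(640,560),interpolation=cv2.INTER_CUBIC))
go(.565,.173,.032,.044)
print(proj(s,(.565,.173,.05)),proj(s,(.565,.128,.057)),proj(s,(.565,.218,.057)))
```

```text
2.45 [0.5648 0.1698 0.1216] F [ 0.4 -0.2  0.9] w 0.0854 row [0.0032, 0.0002, 0.0896, 0.0017, -0.0003, -0.0011]
(np.float64(324.8650641852387), np.float64(178.01519951981)) (np.float64(307.72710422482), np.float64(183.069189423076)) (np.float64(341.9751909961974), np.float64(168.19171473747545))
```

View pics/s1.png

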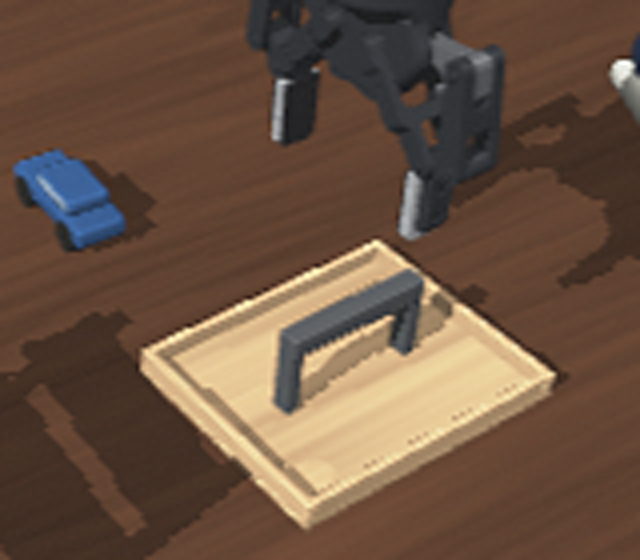

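The crop shows the open fingers above the handle, closing across it. The bar's top edge runs from (311,183) to (344.5,170) in scene pixels, about 2.5 px right of where I predicted it. I'll correct by combining this with the top view.

Run:
```python
from h import *
s=snap('scene');t=snap('top')
o1,d1=ray(t,152.5,214.5);o2,d2=ray(s,327.9,176.8)
k=np.linalg.lstsq(np.c_[d1,-d2],o2-o1,rcond=None)[0];print(o1+k[0]*d1,o2+k[1]*d2)
print(onz(s,327.9,176.8,.055),onz(s,311,183.5,.055),onz(s,344.5,170.3,.055))
```

```text
[0.56491287 0.17217718 0.05118454] [0.56810962 0.17813471 0.05330096]
[0.56956441 0.1767505  0.055     ] [0.56786001 0.13434326 0.055     ] [0.57150704 0.21977005 0.055     ]
```

Emit:
apply_moves(motion=[0.005,0.002,0.03,0,0,0,0.005,0.002,0.06,0,0,0,0.005,0.002,0.08,0,0,0,0.005,0.002,0.09,0,0,0,0.005,0.002,0.09,0,0,0,0.005,0.002,0.09,0,0,0,0.005,0.002,0.09,0,0,0,0.005,0.002,0.09,0,0,0])

```text
clock: 3.22
ee_pos: [0.5675, 0.1759, 0.0322]
ee_rot: [0.001, 0.691, 0.722, 0.001]
force: [0.7, 0.2, 0.4]
grip_width: 0.0853
grip_force: 0.0
```

Emit:
apply_moves(motion=[0,0,0,0,0,0,0,0,0,0,0,0,0,0,0,0,0,0,0,0,0,0,0,0,0,0,0,0,0,0,0,0,0,0,0,0,0,0,0,0,0,0,0,0,0,0,0,0], jaw=0, squeeze=50)

```text
clock: 3.88
ee_pos: [0.5666, 0.1758, 0.0304]
ee_rot: [0.0, 0.691, 0.722, 0.0]
force: [0.0, -0.2, 1.7]
grip_width: 0.0131
grip_force: 49.6
```

Emit:
apply_moves(motion=[0,0,-0.03,0,0,0,0,-0.01,-0.06,0,0,0,0,-0.04,-0.09,0,0,0,0,-0.07,-0.115,0,0,0,0,-0.105,-0.12,0,0,0,0,-0.14,-0.12,0,0,0,-0.01,-0.17,-0.12,0,0,0,-0.03,-0.175,-0.12,0,0,0])

```text
clock: 4.55
ee_pos: [0.3891, 0.1385, 0.1501]
ee_rot: [-0.001, 0.69, 0.723, -0.0]
force: [0.1, 0.1, -3.0]
grip_width: 0.0132
grip_force: 49.7
```

```bash
python3 -c "
from h import *
go(.3917,-.2097,.15,-.072)"
```

```text
4.55 [0.3891 0.1385 0.1501] F [ 0.1  0.1 -3. ] w 0.0132 row [-0.348, -0.0137, -0.0, -0.0016, -0.0003, 0.1188]
```

Emit:
apply_moves(motion=[-0.035,-0.003,0,0,0,0.02,-0.07,-0.005,0,0,0,0.04,-0.105,-0.006,0,0,0,0.06,-0.14,-0.007,0,0,0,0.08,-0.175,-0.008,0,0,0,0.1,-0.21,-0.01,0,0,0,0.119,-0.245,-0.012,0,0,0,0.119,-0.28,-0.014,0,0,0,0.119])

```text
clock: 5.22
ee_pos: [0.3906, -0.1439, 0.15]
ee_rot: [-0.0, 0.733, 0.68, -0.0]
force: [2.0, 0.7, -2.6]
grip_width: 0.013
grip_force: 49.7
```

```bash
python3 -c "
from h import *
go(.3917,-.2097,.138,-.072)"
```

```text
5.2167 [ 0.3906 -0.1439  0.15  ] F [ 2.   0.7 -2.6] w 0.013 row [-0.0655, 0.0061, 0.0119, -0.0003, -0.0001, -0.0032]
```

Emit:
apply_moves(motion=[-0.03,0.003,0,0,0,0,-0.06,0.006,0,0,0,0,-0.066,0.006,0,0,0,0,-0.066,0.006,0.006,0,0,0,-0.066,0.006,0.01,0,0,0,-0.066,0.006,0.01,0,0,0,-0.066,0.006,0.01,0,0,0,-0.066,0.006,0.01,0,0,0])

```text
clock: 5.88
ee_pos: [0.3924, -0.2076, 0.1402]
ee_rot: [-0.0, 0.733, 0.681, 0.0]
force: [-0.1, 0.0, -2.1]
grip_width: 0.0131
grip_force: 49.6
```

Run:
```python
from h import *
s=snap('scene');t=snap('top')
a=cv2.resize(s['pixels'][110:345,35:265,::-1],(392,400));b=cv2.resize(t['pixels'][140:330,265:455,::-1],(400,400))
cv2.imwrite('pics/s2.png',np.hstack([a,b]))
go(.3917,-.2097,.138,-.072)
```

```text
5.9833 [ 0.3925 -0.2079  0.1405] F [ 0.3  1.1 -2.2] w 0.0131 row [-0.0019, -0.0007, 0.0025, 0.0005, 0.0002, -0.0017]
```

View pics/s2.png

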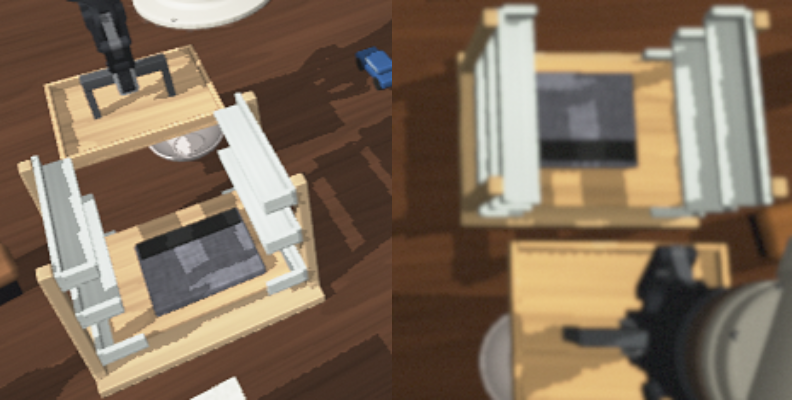

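The left panel shows the tray held level in front of the rack, gripped mid-bar. The right panel shows its front rim corners at (511,244) and (728,246). I'll check lateral alignment and yaw in the rack frame.

Run:
```python
from h import *
t=snap('top');s=snap('scene')
c=np.array([.5663,-.2223]);a=-.072
def f(p): d=p[:2]-c;return np.round([d[0]*np.cos(a)+d[1]*np.sin(a),-d[0]*np.sin(a)+d[1]*np.cos(a)],4)
for u,v in[(511,244),(728,246)]:print(f(onz(t,265+(u-392)/2.105,140+v/2.105,.126)))
o=env.observe();print('tcp',f(o['ee_pos']))
for q in [(45,86),(188,47),(62,130),(224,100)]: print(f(onz(s,35+q[0]/1.704,110+q[1]/1.702,.126)))
# ledge/top edges in the same view
T=lambda u,v:(285+u/4.4,130+v/4.4)
for z,p in[(.098,(503,150)),(.098,(524,470)),(.149,(572,110)),(.149,(604,465)),(.149,(209,110)),(.149,(219,465))]:print(z,f(onz(t,*T(*p),z)))
print('ends of middle front', f(onz(t,*T(560,490),.098)))
```

```text
[-0.1077  0.0875]
[-0.1073 -0.0837]
tcp [-0.1744  0.0016]
[-0.238  -0.0795]
[-0.2371  0.0839]
[-0.1512 -0.0732]
[-0.1197  0.092 ]
0.098 [ 0.0616 -0.0656]
0.098 [-0.0715 -0.0641]
0.149 [ 0.0621 -0.0716]
0.149 [-0.0746 -0.0719]
0.149 [0.0605 0.0683]
0.149 [-0.0762  0.0696]
ends of middle front [-0.0793 -0.0778]
```

Emit:
apply_moves(motion=[-0.004,0,0.001,0,0,0,-0.004,0.015,0.001,0,0,0,-0.004,0.03,0.001,0,0,0,-0.004,0.045,0.001,0,0,0,-0.004,0.06,0.001,0,0,0,-0.004,0.075,0.001,0,0,0,-0.004,0.09,0.001,0,0,0,-0.004,0.1,0.001,0,0,0])

```text
clock: 6.75
ee_pos: [0.4929, -0.2203, 0.1389]
ee_rot: [-0.0, 0.733, 0.68, 0.0]
force: [0.2, 0.3, -3.3]
grip_width: 0.013
grip_force: 49.7
```

Run:
```python
from h import *
s=snap('scene')
cv2.imwrite('pics/s3.png',cv2.resize(s['pixels'][140:345,35:265,::-1],(690,600),interpolation=cv2.INTER_CUBIC))
go(.5663,-.2237,.138,-.072)
```

```text
6.8 [ 0.4938 -0.2203  0.1387] F [-0.4  1.5 -2.8] w 0.0133 row [0.002, 0.0725, 0.0007, 0.0005, -0.0001, -0.0026]
```

View pics/s3.png

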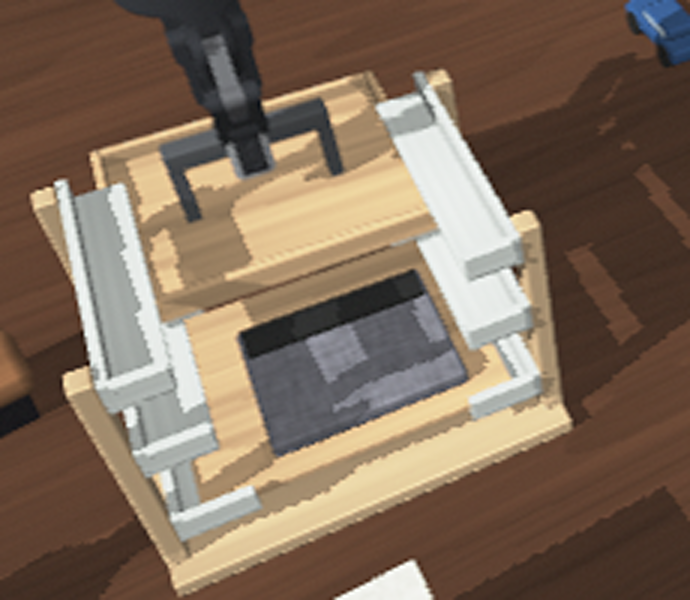

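The tray (front edge from (165,310) to (435,215)) is entering between the middle and top pairs without touching. I'll go on, then lower onto the ledges.

Emit:
apply_moves(motion=[0,0.014,0,0,0,0,0,0.028,0,0,0,0,0,0.042,0,0,0,0,0,0.056,0,0,0,0,0,0.06,0,0,0,0,0,0.06,0.002,0,0,0,0,0.06,0.004,0,0,0,0,0.06,0.006,0,0,0])

```text
clock: 7.47
ee_pos: [0.5508, -0.2245, 0.133]
ee_rot: [-0.0, 0.733, 0.68, -0.0]
force: [0.9, 0.2, -2.8]
grip_width: 0.0129
grip_force: 49.7
```

Emit:
apply_moves(motion=[0,0,0.001,0,0,0,0,0,0.001,0,0,0,0,0,0.002,0,0,0,0,0,0.002,0,0,0,0,0,0.002,0,0,0,0,0,0.002,0,0,0,0,0,0.002,0,0,0,0,0,0.002,0,0,0])

```text
clock: 8.13
ee_pos: [0.5516, -0.2245, 0.1313]
ee_rot: [0.0, 0.733, 0.68, 0.0]
force: [0.4, 0.2, -2.0]
grip_width: 0.0129
grip_force: 49.7
```

Emit:
apply_moves(motion=[0,0,0.0005,0,0,0,0,0,0.001,0,0,0,0,0,0.0015,0,0,0,0,0,0.002,0,0,0,0,0,0.002,0,0,0,0,0,0.002,0,0,0,0,0,0.002,0,0,0,0,0,0.002,0,0,0])

```text
clock: 8.8
ee_pos: [0.5516, -0.2245, 0.1292]
ee_rot: [0.0, 0.733, 0.68, 0.0]
force: [0.2, -0.8, -3.1]
grip_width: 0.013
grip_force: 49.7
```

Emit:
apply_moves(motion=[0,0,0.0005,0,0,0,0,0,0.001,0,0,0,0,0,0.0015,0,0,0,0,0,0.002,0,0,0,0,0,0.002,0,0,0,0,0,0.002,0,0,0,0,0,0.002,0,0,0,0,0,0.002,0,0,0])

```text
clock: 9.47
ee_pos: [0.5516, -0.2245, 0.1286]
ee_rot: [0.001, 0.733, 0.68, 0.0]
force: [-3.1, 0.9, 7.7]
grip_width: 0.0134
grip_force: 51.0
```

Emit:
apply_moves(motion=[0,0,-0.001,0,0,0,0,0.003,-0.001,0,0,0,0,0.006,-0.001,0,0,0,0,0.009,-0.001,0,0,0,0,0.012,-0.001,0,0,0,0,0.014,-0.001,0,0,0,0,0.014,-0.001,0,0,0,0,0.014,-0.001,0,0,0])

```text
clock: 10.13
ee_pos: [0.5662, -0.2257, 0.1286]
ee_rot: [0.0, 0.733, 0.68, 0.0]
force: [-1.2, 0.4, 5.1]
grip_width: 0.0132
grip_force: 50.7
```

Emit:
apply_moves(motion=[0,0.001,0,0,0,0,0,0.002,0,0,0,0,0,0.003,0,0,0,0,0,0.003,0,0,0,0,0,0.003,0,0,0,0,0,0.003,0,0,0,0,0,0.003,0,0,0,0,0,0.003,0,0,0])

```text
validation failed for argument at $.mo...
```

Emit:
apply_moves(motion=[0,0.001,0,0,0,0,0,0.002,0,0,0,0,0,0.003,0,0,0,0,0,0.003,0,0,0,0,0,0.003,0,0,0,0,0,0.003,0,0,0,0,0,0.003,0,0,0,0,0,0.003,0,0,0,0])

```text
clock: 10.8
ee_pos: [0.5681, -0.226, 0.1286]
ee_rot: [-0.0, 0.733, 0.68, -0.001]
force: [-7.6, -0.9, 6.4]
grip_width: 0.0133
grip_force: 51.0
```

Emit:
apply_moves(motion=[0,0.001,0,0,0,0,0,0.002,0,0,0,0,0,0.002,0,0,0,0,0,0.002,0,0,0,0,0,0.002,0,0,0,0,0,0.002,0,0,0,0,0,0.002,0,0,0,0,0,0.002,0,0,0,0])

```text
clock: 11.47
ee_pos: [0.5684, -0.2263, 0.1286]
ee_rot: [-0.001, 0.733, 0.68, -0.002]
force: [-17.0, -0.5, 11.0]
grip_width: 0.0131
grip_force: 51.6
```

Run:
```python
from h import *
s=snap('scene')
cv2.imwrite('pics/s4.png',cv2.resize(s['pixels'][140:345,35:265,::-1],(690,600),interpolation=cv2.INTER_CUBIC))
go(.5663,-.2237,.138,-.072)
```

```text
11.5167 [ 0.5684 -0.2263  0.1286] F [-16.   -0.6  11.1] w 0.0134 row [0.0024, -0.0023, -0.0094, -0.0042, 0.001, -0.0035]
```

View pics/s4.png

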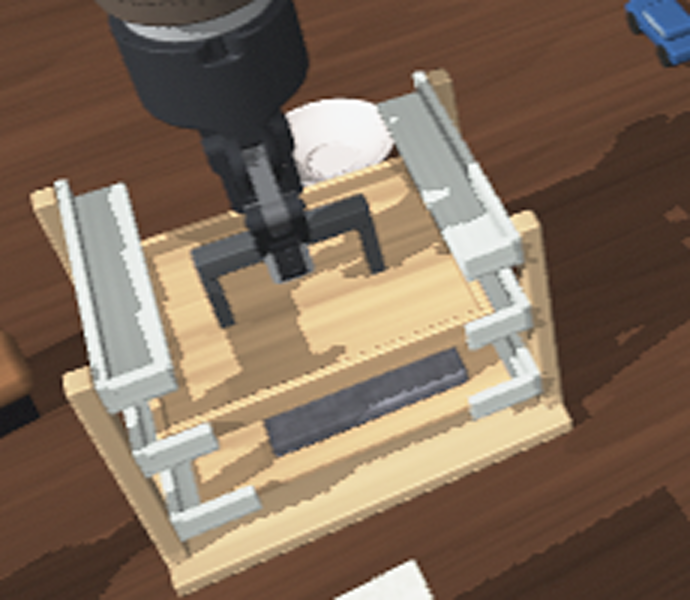

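The tray sits on the middle pair with its front edge against both back stops, at (180,440) and (500,325). I'll relax the push, open, and lift away.

Emit:
apply_moves(motion=[0,-0.001,-0.0005,0,0,0,0,-0.002,-0.001,0,0,0,0,-0.003,-0.001,0,0,0,0,-0.003,-0.001,0,0,0,0,-0.003,-0.001,0,0,0,0,-0.003,-0.001,0,0,0,0,-0.003,-0.001,0,0,0,0,-0.003,-0.001,0,0,0])

```text
clock: 12.18
ee_pos: [0.5676, -0.2256, 0.1291]
ee_rot: [-0.0, 0.733, 0.68, 0.0]
force: [-0.3, -0.5, -3.4]
grip_width: 0.013
grip_force: 49.8
```

Emit:
apply_moves(motion=[0,0,0,0,0,0,0,0,0,0,0,0,0,0,0,0,0,0,0,0,0,0,0,0,0,0,0,0,0,0,0,0,0,0,0,0,0,0,0,0,0,0,0,0,0,0,0,0], jaw=100)

```text
clock: 12.85
ee_pos: [0.5675, -0.2257, 0.1292]
ee_rot: [0.0, 0.733, 0.68, 0.0]
force: [0.4, 0.4, 0.0]
grip_width: 0.0852
grip_force: 0.0
```

Emit:
apply_moves(motion=[0,0,-0.01,0,0,0,0,0,-0.03,0,0,0,0,0,-0.06,0,0,0,0,0,-0.09,0,0,0,0,-0.03,-0.12,0,0,0,0,-0.06,-0.13,0,0,0,0,-0.09,-0.13,0,0,0,0,-0.12,-0.13,0,0,0])

```text
clock: 13.52
ee_pos: [0.447, -0.2166, 0.2609]
ee_rot: [0.001, 0.733, 0.68, 0.0]
force: [-0.4, -0.0, -0.8]
grip_width: 0.0853
grip_force: 0.0
```

Emit:
apply_moves(motion=[0,-0.02,0,0,0,0,0,-0.05,0,0,0,0,0,-0.08,0,0,0,0,0,-0.1,0,0,0,0,0,-0.1,0,0,0,0,0,-0.1,0,0,0,0,0,-0.1,0,0,0,0,0,-0.1,0,0,0,0])

```text
clock: 14.18
ee_pos: [0.3488, -0.2093, 0.2593]
ee_rot: [0.0, 0.733, 0.68, 0.0]
force: [-0.1, 0.6, -1.0]
grip_width: 0.0855
grip_force: 0.0
```

Run:
```python
from h import *
s=snap('scene');t=snap('top')
a=cv2.resize(s['pixels'][140:345,35:265,::-1],(396,360));b=cv2.resize(t['pixels'][130:310,265:465,::-1],(400,360))
cv2.imwrite('pics/s5.png',np.hstack([a,b]))
go(.5663,-.2237,.138,-.072)
```

```text
14.2833 [ 0.3488 -0.2092  0.259 ] F [-0.4  0.2  0.1] w 0.0853 row [0.0017, 0.2181, 0.1209, -0.0006, -0.0003, -0.0025]
```

View pics/s5.png

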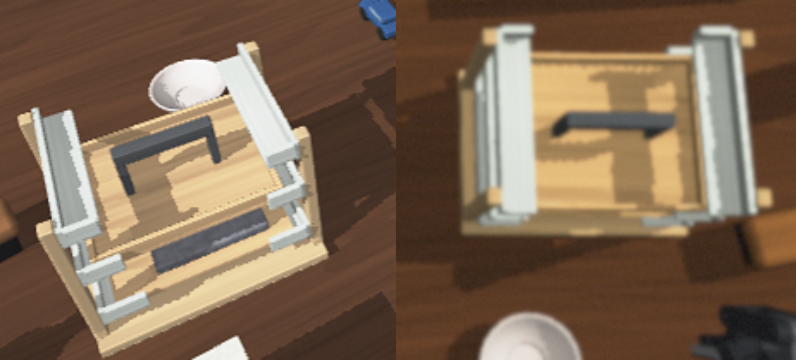

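The tray lies level on the middle runners, up against the stops and centred (left panel: front edge from (95,255) to (280,195)). The gripper is clear of everything.

```bash
python3 -c "
from h import *
print(env.sign_off())"
```

```text
the job is handed in; nothing more can be done
None
```

The tray is on the middle runners, level, pushed home against the back stops and released; I handed the job in at about 14 s, but sign-off returned no verdict.

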